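# Close the biscuit jar left open

### The arm

A 7-joint arm with a two-finger parallel gripper is mounted at the origin on a cart in front of the work surface, level with it; the furniture and walls round the work are solid. World frame = base frame: x ahead of the robot, y to its left, z up, the work surface at z = 0. Lengths are in m, angles in rad, forces in N, time in s.
With the tool pointing down it reaches from about 0.4 to 0.9 m from the base axis. Payload 5.5 kg.
Tool frame: the origin (TCP) lies between the finger pads; the fingertips stand env.tip_reach ahead of it and the grasp point (between the pads) lies 5 mm behind it (env.tip_reach is the distance from the TCP to the fingertips, in m); z points along the fingers, y is the direction in which the jaws open and shut (so a half turn about z gives the same grasp; the last joint's range is limited). The gripper opens to 85 mm and grips with 20 to 120 N. Pads are 22 mm wide; open, the fingers measure 114 mm over their backs; the gripper's body (76 mm by 85 mm) begins 54 mm behind the grasp point. The pads swing forward as they close: fully open they stand 13 mm farther back than shut.
Start: joints at [1.53, 0.501, -0.427, 1.55, 0.221, 1.138, -0.21], TCP at [0.194, -0.62, 0.245] pointing down, gripper open.
Joint ranges: [-2.88, 2.88], [-0.31, 2.03], [-1.54, 1.56], [0.2, 2.42], [-1.41, 4.55], [0.19, 2.02], [-2.57, 2.57]. Speed limits (rad/s): [2.57, 2.57, 3.14, 3.14, 3.14, 3.14, 3.14].

### API

Orientations are given as [roll, pitch, yaw] about the fixed x, y, z axes, in that order (R = Rz(yaw) Ry(pitch) Rx(roll)).
In Python, from cell import env, camera gives the robot as it stands.
- The arm moves only by the shell command python3 -m creep 'ROWS'. ROWS is text: rows parted by semicolons, each of 7 numbers parted by spaces: the turn, a rotation vector about the tool's x, y, z in degrees, then the shift along the tool's x, y, z in mm, then the closure, from -1 (fully open) to 1 (shut). In form: ax ay az tx ty tz grip; .... A call has 1 to 20 rows; each row is the pose to reach, as a shift and turn from the pose commanded when the call began, along the tool's axes at that moment; what a row does not reach only later rows make up. A row lasts 1/10 s, in which the tool goes at most 50 mm and 8.59 degrees, less where a joint would pass 70% of its speed; a pose out of reach is approached as far as the arm can. A call with a gripper value outside its range is refused whole. The fingers move at their own pace and stop on an object; the grip force is fixed at half the most. Time passes only in rows, so rows that repeat a pose let the fingers close. It gives the time, the measured TCP pose, the force and the opening at its end, in the units of the state.
- env.read_state(): the state, without advancing time (a new reading comes with each control period).
- camera(name): name is "scene" or "side" or "wrist"; returns a dict with "img" (420x560x3 uint8, red, green, blue), "range_z" (420x560 float32, m along the optical axis (not along the pixel's ray), 0 where there is no reading), "fx", "fy", "cx", "cy" (pixels), "R" (3x3) and "t" (3): a world point X has camera coordinates R X + t. Camera axes: x right, y down, z forward; pixel columns grow to the right and rows downward; lengths in m; the calibration is good to about 2 mm. A picture is of the moment at which its call begins.
- env.sign_off(): hands the job in, once; it reports no verdict.
The state is a dict: "time_s": time; "joint_positions": joint angles; "qd": joint speeds; "effort": joint torques, N m; "ee_pos": TCP position; "orientation": TCP orientation; "contact_force": force on the tool from outside, world axes, zero at the start; "ft_torque": the same for the moment, N m; "width": finger opening in m.
Only numpy, scipy, OpenCV 4.12 (cv2) and the standard library are available. Lean on these libraries where they do the work, as an engineer would, in place of code of your own. Each camera call takes 0.05 s, during which the arm holds its last target.

### The job

One of the two leaning biscuit jars has been left open. Swing its hinged lid over onto the mouth first, then screw the lid clockwise until it is fully tight. Leave the other jar closed as it is, and do not knock the things standing around.

Things in the scene. Friction and masses are not known exactly. Their poses are not given: they have to be found in the camera images.
- open_jar: Wooden stand with the jar left open, both fixed. Clear glass jar with biscuits: body 100 mm across, 146 mm long, neck 52 mm, leaning 26 degrees from upright along the stand's -x (towards the robot's side). Origin: centre of the stand's underside below the jar's base, z up. The stand's base is 160 x 115 mm.
- open_jar_pin (a point): Hinge pin of the open jar's lid, a fixed point. Frame fixed to the jar: z = jar axis, out of the mouth; y = along the pin, level; x = away from the jar axis, to the far upper side. The jar axis passes 44 mm from the pin on its -x side. Lid shut: underside at z = 0, flat top at z = 22 mm. The mouth's rim is at z = 10 mm; the wide part of the jar begins 26 mm below the pin.
- open_jar_strap (a joint): Flip angle of the open jar's lid about the pin (+y of open_jar_pin): 0 = lying on the mouth (a stop), grows as it swings up and back, at most 1.95; starts 1.3 to 1.8, lid standing up, outer face turned away from the robot and up. Stiff hinge (0.08 N m): the lid stays where it is left; 1 to 2 N at its free edge moves it.
- open_jar_cap_mid (a point): Middle (half-way up, on the axis) of the open jar's lid: plain round metal screw lid, ribbed side, 62 mm across, 22 mm high. z = out of its outer face; x, y turn with the lid. It hangs from a dark metal strap 14 mm wide that rises from the pin and runs 27 to 30 mm above the lid's underside to 7 mm past its centre; the rest of top and side is free.
- open_jar_cap (a joint): Turn of the open jar's screw lid on its strap: 0 = fully tight (a stop), positive = loosened (anticlockwise seen from outside the lid), at most 2.6; starts between 1.7 and 2.3. Turning needs about 0.1 N m. The lid stands out 1.2 mm more per radian of looseness. It stays where it is left.
- shut_jar: Stand with the other jar, fixed, same in every size and frame, already closed and tight; leave it alone.
- shut_jar_pin (a point): Hinge pin of the other jar, which is the same in every size and frame but already closed and tight; leave it alone.
- shut_jar_cap_mid (a point): Middle of the closed jar's lid, same lid as on the other jar.
- shut_jar_strap (a joint): Flip angle of the closed jar's lid; starts at 0 and must stay there.
- shut_jar_cap (a joint): Turn of the closed jar's screw lid; starts at 0, tight, and must stay there.
- honey_jar: Small glass jar of honey with a lid, 58 x 62 x 86 mm, loose, a bystander; origin at the centre of its underside.
- coin_dish: Small round clay dish, 73 mm across, 16 mm high, loose, a bystander; origin at the centre of its underside.
- pastry_tongs: Steel tongs lying on the counter, 330 x 65 x 39 mm, long along x, loose, a bystander; origin at the centre of the underside.

How it is judged:
On the way, in this order (a step that is already met when the one before it is completed fails the run):
1. the open jar's lid is swung over and lies on the mouth, still unscrewed (flip angle under 0.06 rad, turn over 1.2 rad) (value of joint open_jar_strap below 0.06 rad and value of joint open_jar_cap above 1.2 rad), for 0.2 s.
2. the lid is screwed tight (turn under 0.12 rad) while it lies on the mouth (value of joint open_jar_strap below 0.06 rad and value of joint open_jar_cap below 0.12 rad), for 0.2 s.
At the end, for the whole second after the job is handed in: Both jars have their lids lying on the mouth (flip angle under 0.06 rad) and screwed tight (turn under 0.12 rad) (all of step 2 and value of joint shut_jar_strap below 0.06 rad and value of joint shut_jar_cap below 0.12 rad); the robot touches nothing.
It fails at once if the closed jar's lid is opened or unscrewed (value of joint shut_jar_strap above 0.1 rad or value of joint shut_jar_cap above 0.2 rad).
It fails at once if a bystander (honey jar, clay dish, tongs) is pushed more than 40 mm or the honey jar is tipped over (distance of any of honey_jar, coin_dish, pastry_tongs from where it was at the start of the episode above 0.04 m or angle between honey_jar's own z axis and vertical above 0.5 rad).
It also fails if it takes over 64 s, if anything falls off the work surface, if the arm or the gripper's body presses on something with over 40 N, if the wrist force passes 120 N, or if a joint passes its speed limit or range.

## Working session

There is one attempt and no reset: what is moved stays moved. The work goes in short steps, Python scripts to look and compute and a shell command to move; the robot and the scene stay as the last step left them, time stands still between calls to the robot, and variables do not carry over. Pictures are saved under pics/ and viewed, and the job is handed in when it is done.

```bash
ls -la; mkdir -p pics
cat > h.py <<'E'
import numpy as np, cv2
from cell import env, camera
def snap(n,f):
    c=camera(n); cv2.imwrite('pics/'+f,cv2.cvtColor(c['img'],cv2.COLOR_RGB2BGR)); np.savez('/tmp/'+f+'.npz',**c); return c
E
python3 - <<'E'
from h import *
print(env.read_state(), env.tip_reach)
for n in ['scene','side','wrist']:
    c=snap(n,n+'0.png'); print(n,c['fx'],c['cx'],c['cy'],c['R'].round(3).tolist(),c['t'].round(3), -c['R'].T@c['t'])
E
```

```text
total 12
drwxr-xr-x  3 agent agent 4096 Dec  6 04:42 .
drwxr-xr-x 23 root  root  4096 Dec  6 04:42 ..
drwxr-xr-x  2 agent agent 4096 Dec  6 04:42 pics
{'time_s': 0.0, 'joint_positions': array([ 1.53019692,  0.50182939, -0.42678131,  1.55147678,  0.22081115,
        1.13827661, -0.21033699]), 'qd': array([-8.50006715e-04,  3.84937441e-04, -7.43038818e-04,  1.22306891e-04,
        2.12554984e-05,  5.18564221e-04,  6.22459906e-04]), 'effort': array([-3.32250211e-04, -5.69514298e+01, -5.81697956e+00, -2.80940866e+01,
        1.04394517e-02,  1.19009588e-02,  3.84904226e-06]), 'ee_pos': array([ 0.19419474, -0.61961002,  0.24425887]), 'orientation': array([-3.13966100e+00, -4.86030706e-05,  3.03818556e-01]), 'contact_force': array([-0.42201955, -0.13291264, -0.51164357]), 'ft_torque': array([ 0.02900544, -0.01889413,  0.00632985]), 'width': 0.08522602501561756} 0.014
scene 528.9427697783888 280.2591814024435 199.766023767099 [[-0.623, -0.782, 0.002], [-0.405, 0.32, -0.857], [0.67, -0.534, -0.516]] [0.382 0.292 1.158] [-0.4193951   0.82438387  0.84661871]
side 479.95743410876184 275.70857096612434 208.24240136901906 [[0.8, 0.6, 0.0], [0.418, -0.558, -0.717], [-0.43, 0.573, -0.697]] [-0.467 -0.094  1.612] [ 1.10561141 -0.69705371  1.05633389]
wrist 367.6836983853207 284.4864622945181 201.65902101429546 [[0.298, -0.954, -0.002], [-0.908, -0.285, 0.307], [-0.294, -0.09, -0.952]] [-0.65  -0.04   0.382] [ 0.26933843 -0.59725388  0.3741418 ]
```

View pics/scene0.png

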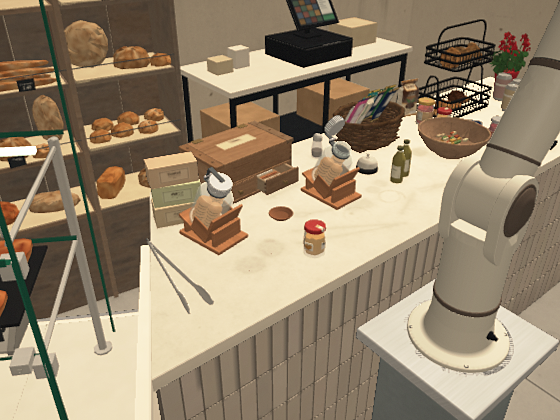

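View pics/side0.png

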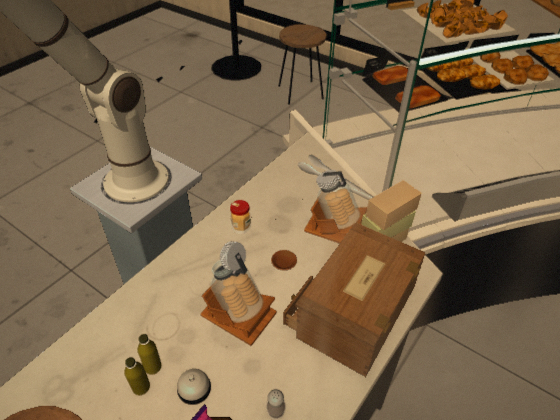

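View pics/wrist0.png

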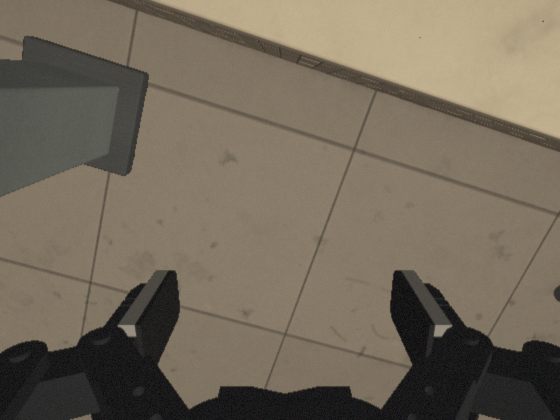

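The scene view shows the open jar around (335,165) with its lid standing up at (335,127), and the shut jar around (215,205). In the side view the open jar is at about (238,285). I'll zoom in and measure.

```bash
python3 - <<'E'
import cv2
a=cv2.imread('pics/scene0.png')[95:265,170:400]; cv2.imwrite('pics/s0z.png',cv2.resize(a,None,fx=3.4,fy=3.4,interpolation=2))
a=cv2.imread('pics/side0.png')[140:350,180:380]; cv2.imwrite('pics/d0z.png',cv2.resize(a,None,fx=2.8,fy=2.8,interpolation=2))
E
cat >> h.py <<'E'
def pts(f):
    c=dict(np.load('/tmp/'+f+'.npz')); z=c['range_z']; v,u=np.mgrid[0:420,0:560]
    P=np.stack([(u-c['cx'])/c['fx']*z,(v-c['cy'])/c['fy']*z,z],-1)
    W=(P-c['t'])@c['R']; W[z==0]=np.nan; return c,W
def proj(c,X):
    p=np.asarray(X)@c['R'].T+c['t']; return np.stack([p[...,0]/p[...,2]*c['fx']+c['cx'],p[...,1]/p[...,2]*c['fy']+c['cy']],-1)
E
python3 - <<'E'
from h import *
for f,l in [('scene0.png',[(335,127),(340,150),(333,190),(215,185),(314,225),(280,213),(182,275)]),('side0.png',[(233,258),(238,315),(335,180),(240,210),(284,260)])]:
    c,W=pts(f)
    for u,v in l: print(f,u,v,np.nanmedian(W[v-1:v+2,u-1:u+2].reshape(-1,3),0).round(3))
E
```

```text
scene0.png 335 127 [ 0.598 -0.189  0.235]
scene0.png 340 150 [ 0.582 -0.202  0.164]
scene0.png 333 190 [ 0.556 -0.155  0.055]
scene0.png 215 185 [0.596 0.225 0.186]
scene0.png 314 225 [0.413 0.049 0.086]
scene0.png 280 213 [0.614 0.001 0.004]
scene0.png 182 275 [0.537 0.373 0.011]
side0.png 233 258 [ 0.621 -0.208  0.24 ]
side0.png 238 315 [ 0.651 -0.239  0.081]
side0.png 335 180 [0.637 0.202 0.193]
side0.png 240 210 [0.43  0.032 0.086]
side0.png 284 260 [0.602 0.013 0.005]
```

View pics/s0z.png

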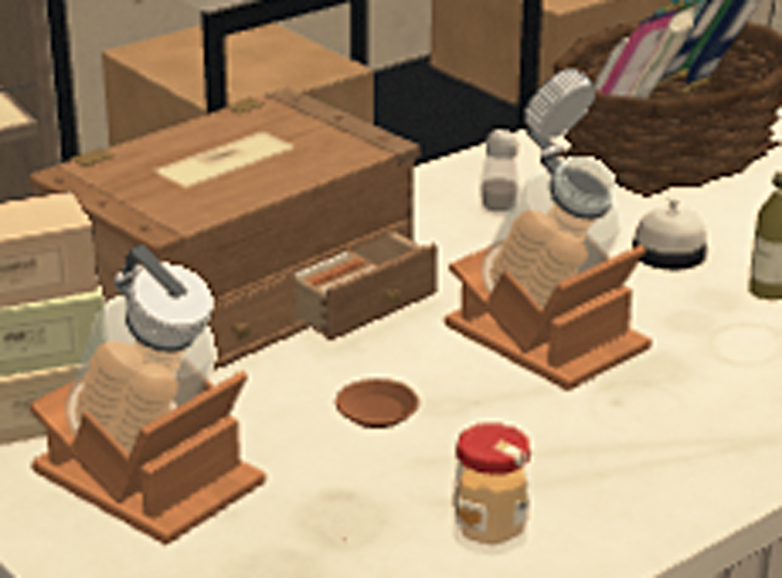

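View pics/d0z.png

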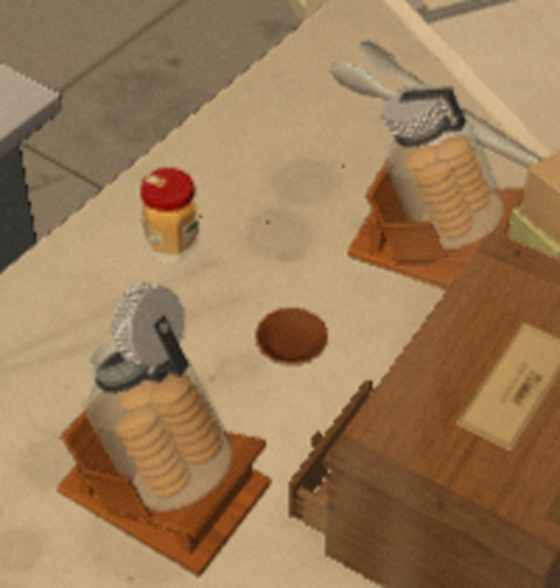

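Run:
```python
from h import *
def ray(c,u,v,z0):
    d=c['R'].T@np.array([(u-c['cx'])/c['fx'],(v-c['cy'])/c['fy'],1]); o=-c['R'].T@c['t']; return o+d*(z0-o[2])/d[2]
# stand base pts: brown, low z
import cv2
for ctr in [(0.6,-0.2),(0.6,0.22)]:
  A=[]
  for f in ['scene0.png','side0.png']:
    c,W=pts(f); hsv=cv2.cvtColor(c['img'],cv2.COLOR_RGB2HSV)
    br=(hsv[...,1]>120)&(hsv[...,0]<18)&(np.hypot(W[...,0]-ctr[0],W[...,1]-ctr[1])<0.13)
    for zl,zh in [(0.004,0.03),(0.004,0.2)]:
      m=br&(W[...,2]>zl)&(W[...,2]<zh); p=W[m]
      r=cv2.minAreaRect((p[:,:2]*1000).astype(np.float32)); print(f,zl,zh,m.sum(),'z pct',np.percentile(p[:,2],[5,25,50,75,95]).round(3),r)
      if zh<.1: A.append(p)
  p=np.vstack(A); r=cv2.minAreaRect((p[:,:2]*1000).astype(np.float32)); print('both',r)
```

```text
scene0.png 0.004 0.03 569 z pct [0.006 0.01  0.013 0.017 0.027] ((603.3517456054688, -163.6275634765625), (213.03652954101562, 104.1024398803711), 31.624744415283203)
scene0.png 0.004 0.2 1405 z pct [0.008 0.014 0.041 0.063 0.097] ((603.2625732421875, -165.09283447265625), (212.8175048828125, 108.7920150756836), 32.7545280456543)
side0.png 0.004 0.03 750 z pct [0.006 0.009 0.011 0.013 0.027] ((612.6722412109375, -198.2773895263672), (160.0279541015625, 120.06272888183594), 3.2509584426879883)
side0.png 0.004 0.2 2855 z pct [0.009 0.027 0.07  0.122 0.16 ] ((612.6722412109375, -198.2773895263672), (160.0279541015625, 120.06272888183594), 3.2509584426879883)
both ((623.9332275390625, -197.20166015625), (196.13812255859375, 120.77777099609375), 3.162846326828003)
scene0.png 0.004 0.03 724 z pct [0.006 0.01  0.012 0.016 0.027] ((643.51904296875, 215.6422882080078), (161.15562438964844, 115.48152923583984), 12.269391059875488)
scene0.png 0.004 0.2 1806 z pct [0.008 0.014 0.042 0.063 0.096] ((643.7359619140625, 214.68453979492188), (161.19589233398438, 117.51813507080078), 12.304702758789062)
side0.png 0.004 0.03 323 z pct [0.006 0.009 0.011 0.013 0.025] ((650.6278686523438, 191.38198852539062), (166.52474975585938, 90.94218444824219), 26.946016311645508)
side0.png 0.004 0.2 1706 z pct [0.009 0.047 0.077 0.121 0.158] ((645.9033813476562, 209.81936645507812), (157.85720825195312, 116.88641357421875), 12.694256782531738)
both ((643.86865234375, 211.84410095214844), (161.18780517578125, 122.23130798339844), 11.74975872039795)
```

Run:
```python
from h import *
c,W=pts('side0.png'); cs,Ws=pts('scene0.png')
# dump depth around lid in side view
m=(np.abs(W[...,0]-0.60)<0.12)&(np.abs(W[...,1]+0.2)<0.1)&(W[...,2]>0.15)&(W[...,2]<0.4)
p=W[m]; print(len(p),p.min(0),p.max(0))
# RANSAC planes
rng=np.random.default_rng(0)
best=None
for i in range(3000):
    q=p[rng.choice(len(p),3,False)]; n=np.cross(q[1]-q[0],q[2]-q[0]); L=np.linalg.norm(n)
    if L<2e-4: continue
    n/=L; d=np.abs((p-q[0])@n); k=(d<.0015).sum()
    if best is None or k>best[0]: best=(k,n,q[0])
k,n,q=best; inl=p[np.abs((p-q)@n)<.002]; c0=inl.mean(0); n=np.linalg.svd(inl-c0)[2][2]
n*=np.sign(n[0]); print('plane',k,c0,n,'elev',np.degrees(np.arcsin(n[2])),'az',np.degrees(np.arctan2(n[1],n[0])))
# extent in-plane
y=np.cross([0,0,1],n); y/=np.linalg.norm(y); x=np.cross(y,n)
uv=np.stack([(inl-c0)@y,(inl-c0)@x],1); print(cv2.minEnclosingCircle((uv*1000).astype(np.float32)), np.percentile(uv,[1,99],0))
(cx,cy),r=cv2.minEnclosingCircle((uv*1000).astype(np.float32)); print('circ centre',c0+y*cx/1000+x*cy/1000, r)
h=(p-c0)@n; print(np.histogram(h,bins=np.arange(-.08,.03,.005)))
m=(np.abs(Ws[...,0]-0.60)<0.12)&(np.abs(Ws[...,1]+0.2)<0.08)&(Ws[...,2]>0.20)&(Ws[...,2]<0.4)
p=Ws[m];h=(p-c0)@n; print(len(p),np.histogram(h,bins=np.arange(-.08,.03,.005)))
q=p-np.outer(h,n)-c0; uv=np.stack([q@y,q@x],1)[np.abs(h+.011)<.013]; print(cv2.minEnclosingCircle((uv*1000).astype(np.float32)))
```

```text
1350 [ 0.55104822 -0.24251466  0.15005089] [ 0.64625084 -0.16101754  0.26568156]
plane 261 [ 0.62052686 -0.20120222  0.24005714] [0.91121962 0.04828636 0.40908096] elev 24.147114922424866 az 3.033318809236132
((-1.4810519218444824, 9.039111137390137), 38.03145980834961) [[-0.02852303 -0.02720415]
 [ 0.0311374   0.03198831]]
circ centre [ 0.62429778 -0.20248552  0.23180896] 38.03145980834961
(array([ 12,  13,  22,  28,  31,  41,  59,  71,  42,  53,  69, 103,  96,
        58,  49, 211, 225,  81,   1,   0,   0]), array([-8.0000000e-02, -7.5000000e-02, -7.0000000e-02, -6.5000000e-02,
       -6.0000000e-02, -5.5000000e-02, -5.0000000e-02, -4.5000000e-02,
       -4.0000000e-02, -3.5000000e-02, -3.0000000e-02, -2.5000000e-02,
       -2.0000000e-02, -1.5000000e-02, -1.0000000e-02, -5.0000000e-03,
        6.9388939e-17,  5.0000000e-03,  1.0000000e-02,  1.5000000e-02,
        2.0000000e-02,  2.5000000e-02]))
287 (array([  0,   0,   0,   0,   0,   0,   0,   0,   0,   0,   6, 152,  33,
        36,  36,  21,   3,   0,   0,   0,   0]), array([-8.0000000e-02, -7.5000000e-02, -7.0000000e-02, -6.5000000e-02,
       -6.0000000e-02, -5.5000000e-02, -5.0000000e-02, -4.5000000e-02,
       -4.0000000e-02, -3.5000000e-02, -3.0000000e-02, -2.5000000e-02,
       -2.0000000e-02, -1.5000000e-02, -1.0000000e-02, -5.0000000e-03,
        6.9388939e-17,  5.0000000e-03,  1.0000000e-02,  1.5000000e-02,
        2.0000000e-02,  2.5000000e-02]))
((6.153946876525879, 2.5240859985351562), 37.741085052490234)
```

The lid face fits a plane with elevation 24° and azimuth 3.0°, so the flip is about 1.6 rad. That agrees with the stand yaw of 3.25°. I'll cross-check the pin position against the shut jar, and look for obstacles in the way.

```bash
cat >> h.py <<'E'
from scipy.spatial.transform import Rotation as Ro
LEAN=np.radians(26)
def jarR(yaw): return Ro.from_euler('z',yaw).as_matrix()@np.array([[np.cos(LEAN),0,-np.sin(LEAN)],[0,1,0],[np.sin(LEAN),0,np.cos(LEAN)]])
E
python3 - <<'E'
from h import *
from scipy.optimize import least_squares
# shut jar: fit top disc plane using both views
JR=jarR(np.radians(12.3)); ps=[]
for f in ['scene0.png','side0.png']:
    c,W=pts(f); m=(np.hypot(W[...,0]-.6,W[...,1]-.215)<.07)&(W[...,2]>.14)&(W[...,2]<.26); p=W[m]
    q=p@JR; h=np.histogram(q[:,2],bins=60); print(f,len(p)); print([(round(b,3),int(a)) for a,b in zip(*h) if a>25])
    t=q[:,2]; 
    for lo,hi in [(-9,9)]: pass
    ps.append(q)
O=np.array([.644,.214,0])@JR; print('stand origin in jar rot',O)
for q in ps:
    r=q-O; 
    for z0 in np.arange(.12,.22,.006):
        s=r[(r[:,2]>z0)&(r[:,2]<z0+.006)]
        if len(s)>8: print(round(z0,3),len(s),s[:,:2].min(0).round(3),s[:,:2].max(0).round(3))
    print()
c,W=pts('scene0.png')
for u,v in [(398,165),(406,152),(367,160),(365,125),(335,127),(317,145),(455,130)]: print(u,v,W[v,u].round(3))
E
```

```text
scene0.png 874
[(np.float64(-0.148), 28), (np.float64(-0.112), 46), (np.float64(-0.11), 65), (np.float64(-0.109), 75), (np.float64(-0.108), 54), (np.float64(-0.106), 31)]
side0.png 723
[(np.float64(-0.155), 26), (np.float64(-0.154), 28), (np.float64(-0.113), 28), (np.float64(-0.111), 39), (np.float64(-0.11), 44), (np.float64(-0.109), 27)]
stand origin in jar rot [ 0.60651148  0.07189618 -0.29581542]
0.126 19 [0.052 0.009] [0.09  0.048]
0.132 39 [0.043 0.008] [0.092 0.048]
0.138 83 [ 0.028 -0.004] [0.089 0.049]
0.144 106 [ 0.013 -0.035] [0.078 0.041]
0.15 42 [ 0.013 -0.006] [0.091 0.028]
0.156 44 [ 0.015 -0.009] [0.088 0.029]
0.162 24 [ 0.015 -0.014] [0.09  0.028]
0.168 46 [ 0.013 -0.007] [0.09  0.032]
0.174 49 [ 0.012 -0.016] [0.09  0.031]
0.18 118 [ 0.014 -0.032] [0.091 0.032]
0.186 216 [ 0.013 -0.031] [0.093 0.033]
0.192 72 [ 0.03 -0.01] [0.09  0.026]
0.198 10 [ 0.041 -0.004] [0.085 0.007]

0.132 44 [ 0.044 -0.049] [0.094 0.024]
0.138 110 [ 0.028 -0.05 ] [0.092 0.034]
0.144 79 [ 0.019 -0.04 ] [0.083 0.023]
0.15 52 [ 0.024 -0.031] [0.093 0.009]
0.156 50 [ 0.03  -0.032] [0.095 0.01 ]
0.162 26 [ 0.034 -0.031] [0.095 0.009]
0.168 53 [ 0.022 -0.035] [0.094 0.008]
0.174 48 [ 0.02  -0.034] [0.094 0.011]
0.18 111 [ 0.019 -0.035] [0.094 0.03 ]
0.186 87 [ 0.017 -0.033] [0.093 0.026]
0.192 55 [ 0.04  -0.013] [0.095 0.007]

398 165 [ 0.528 -0.415  0.066]
406 152 [ 0.545 -0.47   0.09 ]
367 160 [ 0.643 -0.395  0.045]
365 125 [ 0.747 -0.487  0.112]
335 127 [ 0.597 -0.189  0.235]
317 145 [ 0.823 -0.332  0.052]
455 130 [ 0.603 -0.826  0.051]
```

```bash
cat >> h.py <<'E'
PIN=np.array([.619,-.199,.1875]); YAW=np.radians(3.1)
def goal(p_jar,spin=0,base=None,st=None):
    """p_jar: TCP in pin frame, mm; spin: tool turn about tool z (deg). prints row values from current measured pose"""
    JR=jarR(YAW); T=PIN+JR@(np.array(p_jar)/1000)
    R=JR@np.diag([1.,-1,-1])@Ro.from_euler('z',spin,degrees=True).as_matrix()
    st=st or env.read_state(); R0=Ro.from_euler('xyz',st['orientation']).as_matrix()
    return np.r_[np.degrees(Ro.from_matrix(R0.T@R).as_rotvec()),R0.T@(T-st['ee_pos'])*1000].round(1)
def where():
    st=env.read_state(); JR=jarR(YAW); R0=Ro.from_euler('xyz',st['orientation']).as_matrix()
    print('t',st['time_s'],'jar mm',((st['ee_pos']-PIN)@JR*1000).round(1),'rv',np.degrees(Ro.from_matrix((JR@np.diag([1.,-1,-1])).T@R0).as_rotvec()).round(1),'F',st['contact_force'].round(1),'w',round(st['width'],4),'q',st['joint_positions'].round(2))
E
python3 - <<'E'
from h import *
where(); print(goal((65,0,150)))
E
```

```text
t 0.15 jar mm [-376.7 -397.2  247.1] rv [  3.3 -25.9 -14. ] F [ 0.3  0.3 -0.8] w 0.0853 q [ 1.53  0.5  -0.43  1.55  0.22  1.14 -0.21]
[  -3.3   25.9   14.   524.1 -276.4 -105.9]
```

```bash
python3 -m creep '0 0 0 0 0 -50 1; 0 0 0 0 0 -100 1; 0 0 0 0 0 -150 1; 0 0 5 100 -50 -160 1; -1 5 10 200 -100 -160 1; -2 12 12 300 -150 -160 1; -3 18 14 400 -200 -160 1; -3 24 14 480 -240 -150 1; -3 26 14 524 -276 -130 1; -3 26 14 524 -276 -106 1; -3 26 14 524 -276 -106 1; -3 26 14 524 -276 -106 1; -3 26 14 524 -276 -106 1; -3 26 14 524 -276 -106 1; -3 26 14 524 -276 -106 1; -3 26 14 524 -276 -106 1'
python3 - <<'E'
from h import *
where(); snap('wrist','w1.png'); snap('scene','s1.png')
E
```

```text
time_s: 1.75
ee_pos: [0.6152, -0.1905, 0.3509]
orientation: [-3.133, -0.457, 0.065]
contact_force: [-0.7, 1.4, 0.2]
width: 0.0002
t 1.75 jar mm [ 68.6   8.7 148.3] rv [ 0.8  0.2 -0.6] F [-0.7  1.4  0.2] w 0.0002 q [ 1.03  0.21 -0.77  1.81 -0.03  0.75 -1.18]
```

View pics/w1.png

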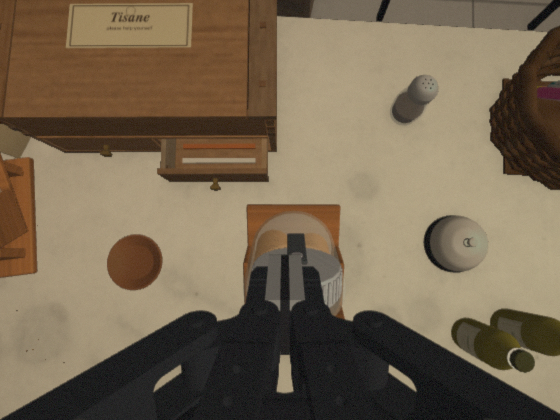

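View pics/s1.png

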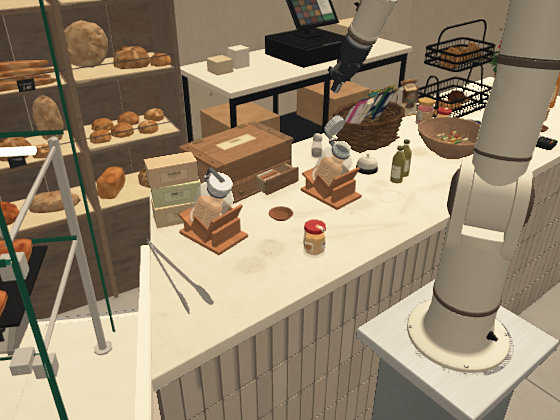

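The wrist view shows the strap at about (297,245), roughly 10 px right of the closed fingers at (286,280). That fits a 7–9 mm y offset. I'll refine the pin from this view.

Run:
```python
from h import *
c,W=pts('w1.png'); J=(W-PIN)@jarR(YAW)*1000
for v in range(232,300,6): print(v,[ (J[v,u].round(0).astype(int).tolist() if np.isfinite(J[v,u,0]) else None) for u in (250,270,288,294,298,302,320,335)])
print(goal((62,1,100)))
```

```text
232 [[-23, 52, -133], [0, 25, -78], [6, 7, -63], [7, 1, -62], [7, -3, -63], [6, -8, -64], [-2, -27, -84], [-22, -50, -134]]
238 [[-31, 53, -134], [0, 25, -63], [32, 7, 10], [32, 2, 10], [32, -1, 10], [32, -5, 10], [-1, -26, -67], [-31, -51, -136]]
244 [[-40, 53, -134], [2, 24, -44], [32, 6, 23], [32, 2, 23], [32, -1, 22], [32, -4, 23], [1, -25, -48], [-38, -51, -135]]
250 [[-42, 52, -122], [1, 23, -33], [32, 6, 34], [33, 2, 34], [32, -1, 33], [32, -4, 34], [26, -18, 20], [-19, -43, -77]]
256 [[-21, 45, -65], [80, 14, 142], [81, 7, 142], [80, 4, 141], [80, 2, 141], [33, -3, 45], [27, -17, 32], [-14, -40, -52]]
262 [[-18, 43, -45], [80, 14, 147], [80, 7, 146], [80, 4, 146], [80, 3, 146], [31, -3, 50], [27, -16, 42], [27, -27, 42]]
268 [[-18, 42, -33], [80, 13, 151], [80, 7, 151], [80, 4, 151], [80, 3, 152], [76, 1, 143], [27, -16, 51], [27, -26, 51]]
274 [[-22, 42, -28], [80, 13, 156], [80, 7, 157], [80, 4, 156], [80, 3, 156], [80, 1, 157], [28, -15, 60], [28, -25, 61]]
280 [[76, 21, 154], [80, 13, 160], [80, 7, 160], [80, 4, 161], [80, 3, 161], [80, 1, 161], [77, -6, 154], [26, -25, 64]]
286 [[76, 21, 158], [80, 13, 164], [80, 6, 165], [80, 4, 165], [80, 3, 164], [80, 2, 165], [76, -5, 158], [21, -25, 65]]
292 [[76, 20, 163], [80, 13, 168], [80, 6, 168], [79, 4, 167], [80, 3, 168], [80, 2, 167], [76, -5, 162], [15, -25, 61]]
298 [[76, 20, 165], [80, 12, 172], [80, 6, 172], [80, 4, 172], [80, 3, 171], [80, 2, 171], [76, -5, 166], [10, -26, 61]]
[-0.4 -0.1  0.2 -3.6  0.9 49.6]
```

Depth in the pin frame agrees: the lid face is at x≈27, the strap at x≈32 and centred at y≈1. Next I'll descend behind the lid with the fingers closed.

```bash
python3 -m creep '0 0 0 -4 8 10 1; 0 0 0 -8 8 30 1; 0 0 0 -10 8 50 1; 0 0 0 -12 8 65 1; 0 0 0 -14 8 73 1; 0 0 0 -14 8 73 1; 0 0 0 -14 8 73 1; 0 0 0 -14 8 73 1'
python3 - <<'E'
from h import *
where()
E
```

```text
time_s: 2.65
ee_pos: [0.6322, -0.2071, 0.2807]
orientation: [-3.138, -0.457, 0.054]
contact_force: [0.2, 0.2, 0.8]
width: 0.0
t 2.65 jar mm [52.3 -8.8 78.1] rv [ 0.2  0.2 -0. ] F [0.2 0.2 0.8] w 0.0 q [ 0.96  0.32 -0.71  1.85  0.07  0.61 -1.24]
```

```bash
python3 -m creep '0 0 0 0 -5 0 1; 0 0 0 0 -9 0 1; 0 0 0 -7 -9 1 1; 0 0 0 -13 -9 2 1; 0 0 0 -23 -9 -1 1; 0 0 0 -32 -9 -3 1; 0 0 0 -41 -9 -3 1; 0 0 0 -49 -9 -3 1; 0 0 0 -58 -9 -1 1; 0 0 0 -66 -9 1 1; 0 0 0 -66 -9 1 1; 0 0 0 -66 -9 1 1'
python3 - <<'E'
from h import *
where(); snap('side','d2.png'); snap('scene','s2.png')
import cv2
a=cv2.imread('pics/scene2.png') if 0 else cv2.imread('pics/s2.png')[75:245,230:430]; b=cv2.imread('pics/d2.png')[190:360,150:350]
cv2.imwrite('pics/z2.png',np.hstack([cv2.resize(x,None,fx=2,fy=2,interpolation=2) for x in (a,b)]))
E
```

```text
time_s: 3.85
ee_pos: [0.5721, -0.2011, 0.2492]
orientation: [-3.136, -0.455, 0.053]
contact_force: [0.0, 0.5, 0.3]
width: 0.0
t 3.85 jar mm [-15.1   0.5  76. ] rv [0.3 0.1 0. ] F [0.  0.5 0.3] w 0.0 q [ 1.08  0.26 -0.76  2.01 -0.01  0.52 -1.14]
```

View pics/z2.png

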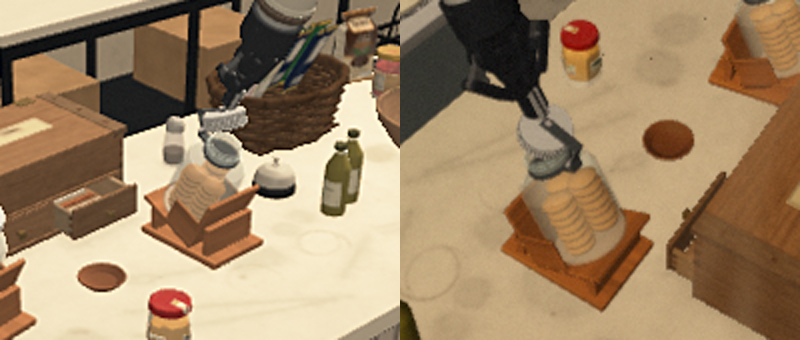

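The lid now leans well over (z2 left panel, (225,120)), pushed by the fingertips with no excess force. I'll carry on down the arc.

```bash
python3 -m creep '0 0 0 -9 0 4 1; 0 0 0 -18 0 8 1; 0 0 0 -27 0 14 1; 0 0 0 -35 0 20 1; 0 0 0 -40 0 25 1; 0 0 0 -45 0 31 1; 0 0 0 -48 0 35 1; 0 0 0 -48 0 37 1; 0 0 0 -48 0 38 1; 0 0 0 -48 0 38 1'
python3 - <<'E'
from h import *
where()
E
```

```text
time_s: 4.95
ee_pos: [0.5455, -0.2021, 0.1939]
orientation: [-3.136, -0.454, 0.054]
contact_force: [-4.9, 0.3, 2.7]
width: 0.0001
t 4.95 jar mm [-63.3   0.9  38. ] rv [ 0.3 -0.   0. ] F [-4.9  0.3  2.7] w 0.0001 q [ 1.08  0.31 -0.74  2.11  0.01  0.39 -1.12]
```

```bash
python3 -m creep '0 0 0 0 0 1 1; 0 0 0 0 0 1 1; 0 0 0 0 0 2 1; 0 0 0 0 0 2 1'
python3 - <<'E'
from h import *
where()
E
python3 -m creep '0 0 0 0 0 -20 -1; 0 0 0 0 0 -60 -1; 0 0 0 0 0 -100 -1; 0 0 0 0 0 -100 -1; 0 0 0 0 0 -100 -1; 0 0 0 0 0 -100 -1'
python3 - <<'E'
from h import *
where(); snap('side','d3.png'); snap('scene','s3.png'); snap('wrist','w3.png')
import cv2
a=cv2.imread('pics/s3.png')[75:245,230:430]; b=cv2.imread('pics/d3.png')[190:360,150:350]
cv2.imwrite('pics/z3.png',np.hstack([cv2.resize(x,None,fx=2,fy=2,interpolation=2) for x in (a,b)]))
for f in ['d3.png','s3.png']:
    c,W=pts(f); J=(W-PIN)@jarR(YAW)*1000
    m=(np.abs(J[...,0]+44)<34)&(np.abs(J[...,1])<34)&(J[...,2]>-5)&(J[...,2]<45); q=J[m]
    t=q[(q[:,2]>15)&(q[:,2]<29)]; A=np.c_[t[:,:2],np.ones(len(t))]
    for i in range(6):
        s=np.linalg.lstsq(A,t[:,2],rcond=None)[0]; e=np.abs(A@s-t[:,2]); k=e<max(1.2,4-i); A=A[k];t=t[k]
    print(f,len(t),'slope deg',np.degrees(np.arctan(s[:2])),'z at centre',s@[-44,0,1], t.shape, A.min(0),A.max(0))
    print([(round(b,1),int(a)) for a,b in zip(*np.histogram(q[:,2],bins=np.arange(-5,45,2)))])
E
```

```text
time_s: 5.35
ee_pos: [0.5459, -0.2021, 0.1926]
orientation: [-3.137, -0.453, 0.054]
contact_force: [-10.0, 1.8, 12.2]
width: -0.0001
t 5.35 jar mm [-63.5   0.9  36.6] rv [ 0.3 -0.  -0. ] F [-10.    1.8  12.2] w -0.0001 q [ 1.07  0.31 -0.73  2.11  0.02  0.39 -1.12]
time_s: 5.95
ee_pos: [0.5031, -0.2047, 0.2819]
orientation: [-3.137, -0.455, 0.054]
contact_force: [-0.2, 0.8, 0.6]
width: 0.0847
t 5.95 jar mm [-62.9   0.6 135.7] rv [ 0.3  0.1 -0. ] F [-0.2  0.8  0.6] w 0.0847 q [ 1.38  0.09 -0.93  2.09 -0.27  0.61 -0.86]
d3.png 148 slope deg [-0.61870909  0.13797977] z at centre 24.624950649848373 (148, 3) [-72.19298353 -31.88325552   1.        ] [-15.06666049  29.21013941   1.        ]
[(np.int64(-5), 12), (np.int64(-3), 12), (np.int64(-1), 7), (np.int64(1), 3), (np.int64(3), 13), (np.int64(5), 10), (np.int64(7), 19), (np.int64(9), 14), (np.int64(11), 16), (np.int64(13), 19), (np.int64(15), 20), (np.int64(17), 14), (np.int64(19), 14), (np.int64(21), 32), (np.int64(23), 118), (np.int64(25), 84), (np.int64(27), 11), (np.int64(29), 36), (np.int64(31), 16), (np.int64(33), 1), (np.int64(35), 0), (np.int64(37), 0), (np.int64(39), 0), (np.int64(41), 0)]
s3.png 64 slope deg [-0.66130755 -3.37826034] z at centre 25.245202390209446 (64, 3) [-73.9026064  -25.33182413   1.        ] [-13.22271255  30.47235216   1.        ]
[(np.int64(-5), 9), (np.int64(-3), 7), (np.int64(-1), 6), (np.int64(1), 2), (np.int64(3), 2), (np.int64(5), 5), (np.int64(7), 11), (np.int64(9), 15), (np.int64(11), 6), (np.int64(13), 8), (np.int64(15), 13), (np.int64(17), 15), (np.int64(19), 8), (np.int64(21), 30), (np.int64(23), 53), (np.int64(25), 61), (np.int64(27), 50), (np.int64(29), 30), (np.int64(31), 23), (np.int64(33), 12), (np.int64(35), 3), (np.int64(37), 0), (np.int64(39), 0), (np.int64(41), 0)]
```

View pics/z3.png

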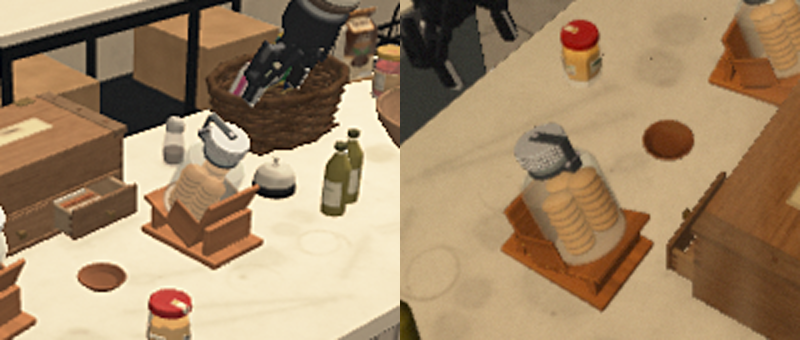

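View pics/w3.png

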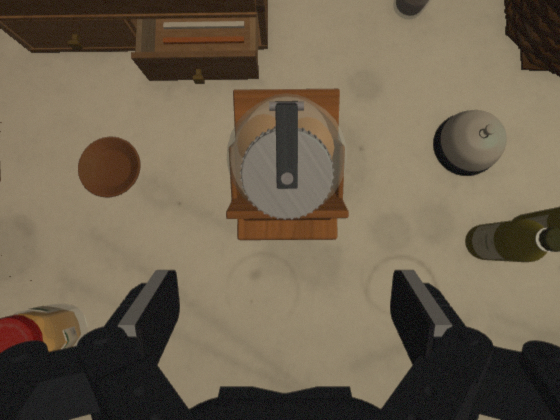

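The lid now lies flat on the mouth: its slope is −0.6° and its top is at z≈24.6 mm, which matches about 2 rad loose. The wrist view shows the lid around (288,172). Next I'll measure its centre for the grip.

Run:
```python
from h import *
c,W=pts('w3.png'); J=(W-PIN)@jarR(YAW)*1000
m=(np.abs(J[...,0]+44)<45)&(np.abs(J[...,1])<45)&(J[...,2]>21)&(J[...,2]<28)
n,l,st,ce=cv2.connectedComponentsWithStats(m.astype(np.uint8)); 
q=J[m]; print(len(q),np.median(q[:,2])); h=cv2.convexHull(q[:,:2].astype(np.float32)); print(cv2.minEnclosingCircle(h),cv2.fitEllipse(h), np.percentile(q[:,:2],[.5,99.5],0))
m=(np.abs(J[...,0]+44)<50)&(np.abs(J[...,1])<30)&(J[...,2]>28.5)&(J[...,2]<38); q=J[m]; print('strap',np.percentile(q,[2,50,98],0).round(1))
where()
```

```text
5284 25.471827071725045
((-42.741981506347656, -0.25604352355003357), 32.03316879272461) ((-42.63548278808594, -0.21004405617713928), (63.324745178222656, 63.607513427734375), 135.33111572265625) [[-72.16077616 -30.41182771]
 [-13.6084987   29.65160577]]
strap [[-48.7  -6.9  29.3]
 [-21.8  -0.4  31. ]
 [  3.3   6.5  32.9]]
t 6.1 jar mm [-63.    1.4 135.2] rv [ 0.4  0.1 -0. ] F [-0.7 -0.3 -0.3] w 0.0851 q [ 1.37  0.09 -0.92  2.09 -0.27  0.61 -0.86]
```

```bash
python3 -m creep '0 0 -8 10 0 20 -1; 0 0 -16 20 1 40 -1; 0 0 -24 20 1 50 -1; 0 0 -32 20 1 56 -1; 0 0 -40 20 1 60 -1; 0 0 -48 20 1 62 -1; 0 0 -50 20 1 64 -1; 0 0 -50 20 1 64 -1; 0 0 -50 20 1 64 -1; 0 0 -50 20 1 64 -1'
python3 - <<'E'
from h import *
where(); snap('wrist','w4.png')
E
```

```text
time_s: 7.1
ee_pos: [0.5494, -0.203, 0.2338]
orientation: [2.786, -0.291, 0.979]
contact_force: [0.0, 0.2, 0.8]
width: 0.0854
t 7.1 jar mm [-42.4  -0.3  72.1] rv [  0.2   0.2 -49.9] F [0.  0.2 0.8] w 0.0854 q [ 1.31  0.32 -1.01  2.06  0.16  0.49 -0.39]
```

View pics/w4.png

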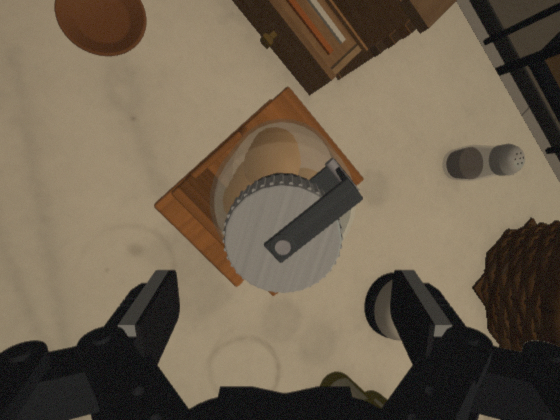

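The strap points up and to the right, clear of the jaw line. The lid centre is at column 284, midway between the fingers (about 285). Descend and grip.

```bash
python3 -m creep '0 0 0 0 0 20 -1; 0 0 0 0 0 40 -1; 0 0 0 0 0 52 -1; 0 0 0 0 0 60 -1; 0 0 0 0 0 63 -1; 0 0 0 0 0 63 -1; 0 0 0 0 0 63 -1'
python3 - <<'E'
from h import *
where()
E
python3 -m creep '0 0 0 0 0 0 1; 0 0 0 0 0 0 1; 0 0 0 0 0 0 1; 0 0 0 0 0 0 1; 0 0 0 0 0 0 1; 0 0 0 0 0 0 1'
python3 - <<'E'
from h import *
where(); print(env.read_state()['ft_torque']); snap('side','d5.png'); a=cv2.imread('pics/d5.png')[190:360,150:350]; cv2.imwrite('pics/z5.png',cv2.resize(a,None,fx=3,fy=3,interpolation=2))
E
```

```text
time_s: 7.85
ee_pos: [0.5771, -0.2015, 0.1777]
orientation: [2.784, -0.29, 0.98]
contact_force: [-0.6, -0.5, 0.3]
width: 0.0854
t 7.85 jar mm [-42.   -0.2   9.6] rv [  0.2   0.2 -50. ] F [-0.6 -0.5  0.3] w 0.0854 q [ 1.1   0.42 -0.82  2.06  0.31  0.38 -0.52]
time_s: 8.45
ee_pos: [0.5759, -0.201, 0.1772]
orientation: [2.787, -0.289, 0.98]
contact_force: [-7.8, 1.6, 7.3]
width: 0.0605
t 8.45 jar mm [-43.3   0.3   9.7] rv [  0.2   0.1 -50. ] F [-7.8  1.6  7.3] w 0.0605 q [ 1.1   0.42 -0.82  2.06  0.31  0.38 -0.52]
[0.48045498 1.13630911 0.18778335]
```

View pics/z5.png

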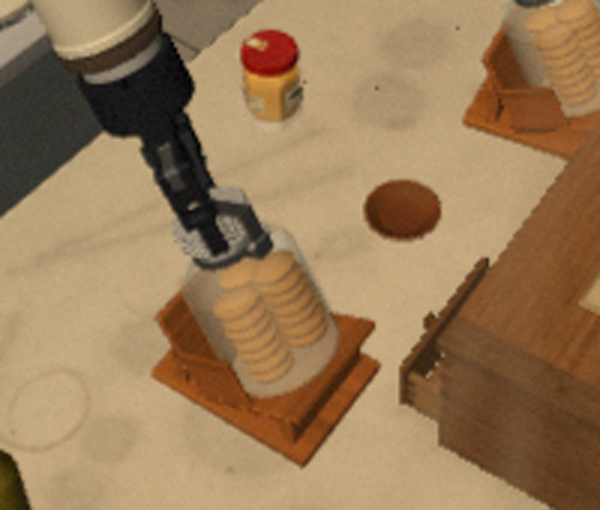

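Gripped at 60.5 mm. Now turn clockwise (+az), following the lid down as it goes.

```bash
python3 -m creep '0 0 8 0 0 0.2 1; 0 0 16 0 0 0.3 1; 0 0 24 0 0 0.5 1; 0 0 32 0 0 0.7 1; 0 0 40 0 0 0.8 1; 0 0 48 0 0 1 1; 0 0 48 0 0 1 1; 0 0 48 0 0 1 1'
python3 - <<'E'
from h import *
def tz():
    s=env.read_state(); R0=Ro.from_euler('xyz',s['orientation']).as_matrix(); print('tool F',(R0.T@s['contact_force']).round(1),'M',(R0.T@s['ft_torque']).round(2))
where(); tz(); snap('wrist','w6.png')
E
python3 -m creep '0 0 8 0 0 0.2 1; 0 0 16 0 0 0.3 1; 0 0 24 0 0 0.5 1; 0 0 32 0 0 0.7 1; 0 0 37 0 0 0.8 1; 0 0 37 0 0 0.8 1; 0 0 37 0 0 0.8 1'
python3 - <<'E'
from h import *
def tz():
    s=env.read_state(); R0=Ro.from_euler('xyz',s['orientation']).as_matrix(); print('tool F',(R0.T@s['contact_force']).round(1),'M',(R0.T@s['ft_torque']).round(2))
where(); tz(); snap('wrist','w7.png')
cv2.imwrite('pics/z67.png',np.hstack([cv2.resize(cv2.imread('pics/'+f),(400,300)) for f in ('w6.png','w7.png')]))
E
```

```text
time_s: 9.3
ee_pos: [0.5762, -0.2008, 0.1763]
orientation: [3.13, -0.453, 0.093]
contact_force: [-7.7, 1.8, 8.3]
width: 0.0603
t 9.3 jar mm [-43.4   0.5   8.7] rv [ 0.3 -0.  -2. ] F [-7.7  1.8  8.3] w 0.0603 q [ 0.93  0.37 -0.62  2.07  0.05  0.36 -1.13]
tool F [ -3.1  -2.4 -10.8] M [ 0.6  -1.14  0.16]
time_s: 10.05
ee_pos: [0.5766, -0.2006, 0.1757]
orientation: [-2.865, -0.364, -0.607]
contact_force: [-7.1, 2.3, 6.7]
width: 0.0603
t 10.05 jar mm [-43.4   0.7   8. ] rv [ 0.3 -0.1 35. ] F [-7.1  2.3  6.7] w 0.0603 q [ 0.8   0.34 -0.46  2.07 -0.14  0.36 -1.61]
tool F [-4.3 -0.3 -9. ] M [-0.17 -1.24  0.14]
```

View pics/z67.png

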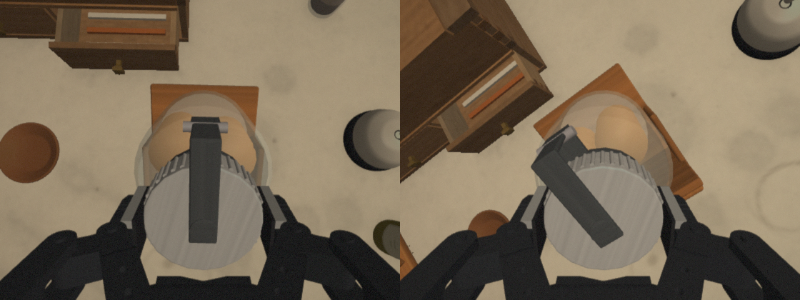

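The lid's brushed texture keeps the same direction in the gripper view while the strap swings, so the lid is turning with the jaws. The moment is about 0.15 N m. I'll go on to +50°, then regrasp.

```bash
python3 -m creep '0 0 8 0 0 0.2 1; 0 0 15 0 0 0.3 1; 0 0 15 0 0 0.3 1; 0 0 15 0 0 0.3 1'
cat >> h.py <<'E'
def tz():
    s=env.read_state(); R0=Ro.from_euler('xyz',s['orientation']).as_matrix(); print('tool F',(R0.T@s['contact_force']).round(1),'M',(R0.T@s['ft_torque']).round(2))
E
python3 - <<'E'
from h import *
where(); tz()
E
python3 -m creep '0 0 0 0 0 0 -1; 0 0 0 0 0 0 -1; 0 0 0 0 0 0 -1; 0 0 0 0 0 0 -1; 0 0 0 0 0 -10 -1; 0 0 0 0 0 -30 -1; 0 0 0 0 0 -60 -1; 0 0 0 0 0 -60 -1; 0 0 0 0 0 -60 -1'
python3 - <<'E'
from h import *
where(); snap('wrist','w8.png')
c,W=pts('w8.png'); J=(W-PIN)@jarR(YAW)*1000
m=(np.abs(J[...,0]+44)<45)&(np.abs(J[...,1])<45)&(J[...,2]>19)&(J[...,2]<28)
q=J[m]; print(len(q),np.median(q[:,2])); h=cv2.convexHull(q[:,:2].astype(np.float32)); print(cv2.fitEllipse(h))
E
```

```text
time_s: 10.5
ee_pos: [0.5768, -0.2006, 0.1754]
orientation: [-2.781, -0.282, -0.869]
contact_force: [-7.2, 2.6, 7.7]
width: 0.0604
t 10.5 jar mm [-43.3   0.7   7.7] rv [ 0.3 -0.1 50. ] F [-7.2  2.6  7.7] w 0.0604 q [ 0.74  0.33 -0.39  2.07 -0.21  0.36 -1.81]
tool F [ -4.2   0.3 -10. ] M [-0.48 -1.13  0.13]
time_s: 11.4
ee_pos: [0.5517, -0.2036, 0.2303]
orientation: [-2.78, -0.286, -0.87]
contact_force: [0.2, 1.0, -1.5]
width: 0.0853
t 11.4 jar mm [-41.9  -0.9  68.1] rv [ 0.2  0.1 50. ] F [ 0.2  1.  -1.5] w 0.0853 q [ 0.81  0.21 -0.42  2.08 -0.26  0.48 -1.77]
8267 23.356017507700837
((-39.30641174316406, -0.8825860023498535), (62.23028564453125, 74.28099060058594), 80.93360900878906)
```

View pics/w8.png

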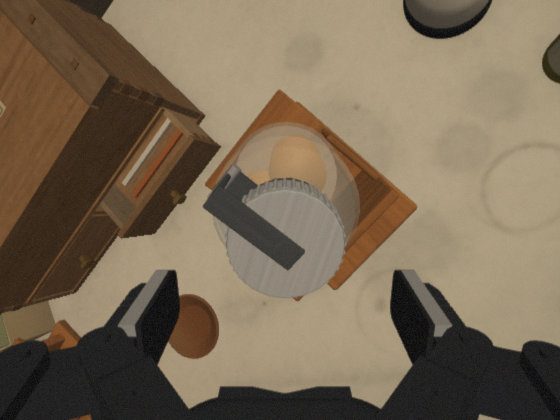

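The lid top dropped from 25.5 to 23.4 mm, which fits about 1.75 rad turned. Spin back to −50° and regrasp.

```bash
python3 -m creep '0 0 -8 0 0 0 -1; 0 0 -16 0 0 0 -1; 0 0 -24 0 0 0 -1; 0 0 -32 0 0 0 -1; 0 0 -40 0 0 0 -1; 0 0 -48 0 0 0 -1; 0 0 -56 0 0 0 -1; 0 0 -64 0 0 0 -1; 0 0 -72 0 0 0 -1; 0 0 -80 0 0 0 -1; 0 0 -88 0 0 0 -1; 0 0 -96 0 0 0 -1; 0 0 -100 0 0 0 -1; 0 0 -100 0 0 0 -1; 0 0 -100 0 0 0 -1'
python3 - <<'E'
from h import *
where(); snap('wrist','w9.png');
E
python3 -m creep '0 0 0 0 0 20 -1; 0 0 0 0 0 40 -1; 0 0 0 0 0 52 -1; 0 0 0 0 0 58 -1; 0 0 0 0 0 60 -1; 0 0 0 0 0 60 -1; 0 0 0 0 0 60 -1; 0 0 0 0 0 60 1; 0 0 0 0 0 60 1; 0 0 0 0 0 60 1; 0 0 0 0 0 60 1; 0 0 0 0 0 60 1'
python3 - <<'E'
from h import *
where(); tz()
E
```

```text
time_s: 12.95
ee_pos: [0.5513, -0.2027, 0.2285]
orientation: [2.787, -0.291, 0.978]
contact_force: [-0.3, -0.4, 1.6]
width: 0.0854
t 12.95 jar mm [-42.9  -0.   66.5] rv [  0.3   0.2 -49.9] F [-0.3 -0.4  1.6] w 0.0854 q [ 1.14  0.27 -0.81  2.07 -0.01  0.47 -0.24]
time_s: 14.2
ee_pos: [0.5768, -0.201, 0.1754]
orientation: [2.787, -0.289, 0.98]
contact_force: [-8.2, 1.8, 8.3]
width: 0.0602
t 14.2 jar mm [-43.3   0.3   7.7] rv [  0.3   0.1 -50. ] F [-8.2  1.8  8.3] w 0.0602 q [ 0.98  0.38 -0.68  2.06  0.13  0.36 -0.36]
tool F [ -0.6  -4.2 -11. ] M [ 1.18 -0.27  0.01]
```

View pics/w9.png

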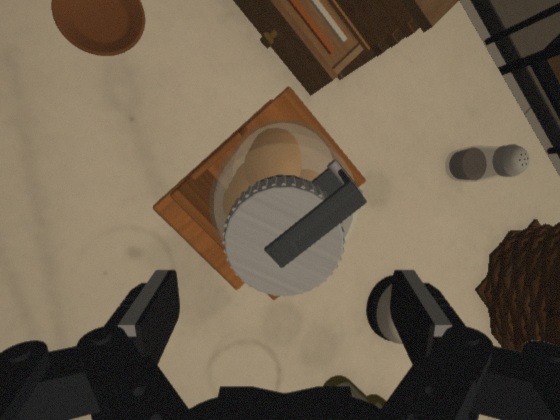

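```bash
python3 -m creep '0 0 5 0 0 0.1 1; 0 0 10 0 0 0.2 1; 0 0 10 0 0 0.2 1'
python3 - <<'E'
from h import *
where(); tz()
E
python3 -m creep '0 0 5 0 0 0.1 1; 0 0 8 0 0 0.2 1; 0 0 8 0 0 0.2 1'
python3 - <<'E'
from h import *
where(); tz()
E
```

```text
time_s: 14.5
ee_pos: [0.5768, -0.2009, 0.1752]
orientation: [2.842, -0.346, 0.804]
contact_force: [-7.0, 1.5, 7.6]
width: 0.0606
t 14.5 jar mm [-43.3   0.3   7.5] rv [  0.3   0.1 -39.9] F [-7.   1.5  7.6] w 0.0606 q [ 0.95  0.37 -0.64  2.06  0.07  0.36 -0.49]
tool F [-1.  -3.3 -9.8] M [ 1.13 -0.58  0.08]
time_s: 14.8
ee_pos: [0.5769, -0.2009, 0.1751]
orientation: [2.893, -0.384, 0.661]
contact_force: [-7.6, 2.3, 6.9]
width: 0.0608
t 14.8 jar mm [-43.3   0.4   7.3] rv [  0.3   0.1 -31.9] F [-7.6  2.3  6.9] w 0.0608 q [ 0.92  0.37 -0.6   2.07  0.03  0.36 -0.59]
tool F [-1.7 -4.3 -9.5] M [ 1.02 -0.68  0.04]
```

```bash
for i in 1; do python3 -m creep '0 0 4 0 0 0.1 1; 0 0 6 0 0 0.1 1; 0 0 6 0 0 0.1 1'; done
python3 - <<'E'
from h import *
where(); tz()
E
python3 -m creep '0 0 4 0 0 0.1 1; 0 0 6 0 0 0.1 1; 0 0 6 0 0 0.1 1'
python3 - <<'E'
from h import *
where(); tz(); snap('wrist','w10.png')
E
```

```text
time_s: 15.1
ee_pos: [0.5769, -0.2006, 0.175]
orientation: [2.935, -0.407, 0.553]
contact_force: [-7.6, 2.3, 7.3]
width: 0.0604
t 15.1 jar mm [-43.3   0.7   7.2] rv [  0.3   0.1 -26. ] F [-7.6  2.3  7.3] w 0.0604 q [ 0.89  0.36 -0.58  2.07 -0.    0.36 -0.67]
tool F [-1.9 -4.  -9.8] M [ 1.   -0.8  -0.34]
time_s: 15.4
ee_pos: [0.5769, -0.1996, 0.1749]
orientation: [2.978, -0.424, 0.447]
contact_force: [-8.7, 2.7, 8.3]
width: 0.0609
t 15.4 jar mm [-43.3   1.7   7.1] rv [  0.3   0.  -20.4] F [-8.7  2.7  8.3] w 0.0609 q [ 0.87  0.36 -0.55  2.07 -0.03  0.36 -0.75]
tool F [ -2.6  -4.4 -11.2] M [ 1.09 -0.94 -2.09]
```

View pics/w10.png

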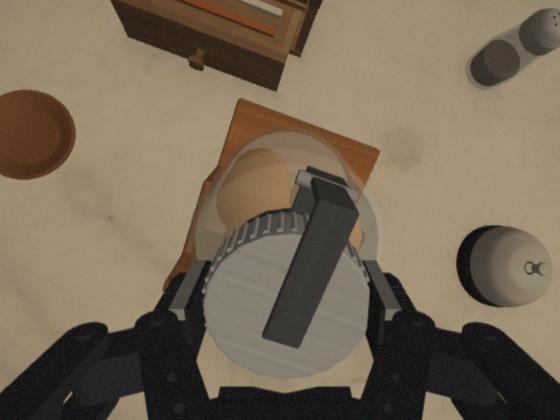

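The reaction moment jumped to −2.1 N m at about −25° spin, so the stop is reached after about 123° (2.15 rad), inside the expected range. Release and back off.

```bash
python3 -m creep '0 0 0 0 0 0 1; 0 0 0 0 0 0 1; 0 0 0 0 0 0 -1; 0 0 0 0 0 0 -1; 0 0 0 0 0 0 -1; 0 0 0 0 0 0 -1; 0 0 0 0 0 0 -1; 0 0 0 0 0 -10 -1; 0 0 0 0 0 -30 -1; 0 0 0 0 0 -60 -1; 0 0 0 0 0 -100 -1; 0 0 0 0 0 -120 -1; 0 0 0 0 0 -120 -1; 0 0 0 0 0 -120 -1'
python3 - <<'E'
from h import *
where(); tz(); snap('wrist','w11.png'); snap('scene','s11.png'); snap('side','d11.png')
for f in ['w11.png','d11.png','s11.png']:
    c,W=pts(f); J=(W-PIN)@jarR(YAW)*1000
    m=(np.hypot(J[...,0]+44,J[...,1])<27)&(J[...,2]>18)&(J[...,2]<26); q=J[m]; A=np.c_[q[:,:2],np.ones(len(q))]; t=q[:,2]
    for i in range(6):
        s=np.linalg.lstsq(A,t,rcond=None)[0]; k=np.abs(A@s-t)<1.5; A=A[k];t=t[k]
    print(f,len(t),'slope',np.degrees(np.arctan(s[:2])).round(2),'z',(s@[-44,0,1]).round(2))
a=cv2.imread('pics/s11.png')[95:265,140:400]; b=cv2.imread('pics/d11.png')[130:350,150:390]
cv2.imwrite('pics/z11.png',np.hstack([cv2.resize(x,(400,300),interpolation=2) for x in (a,b)]))
c,W=pts('s11.png')
for u,v in [(314,225),(280,213),(182,275)]: print(W[v,u].round(3))
E
```

```text
time_s: 16.85
ee_pos: [0.5253, -0.2052, 0.283]
orientation: [2.978, -0.428, 0.439]
contact_force: [0.8, -0.3, -0.1]
width: 0.0853
t 16.85 jar mm [-42.5  -1.1 127. ] rv [  0.1   0.2 -20. ] F [ 0.8 -0.3 -0.1] w 0.0853 q [ 1.11  0.11 -0.69  2.06 -0.25  0.61 -0.55]
tool F [0.5 0.5 0.4] M [ 0.13 -0.41 -0.02]
w11.png 3625 slope [-0.12  0.25] z 22.99
d11.png 120 slope [-1.11  1.07] z 22.34
s11.png 71 slope [-0.95  0.08] z 23.41
[0.413 0.049 0.088]
[0.615 0.    0.004]
[0.534 0.375 0.011]
```

View pics/z11.png

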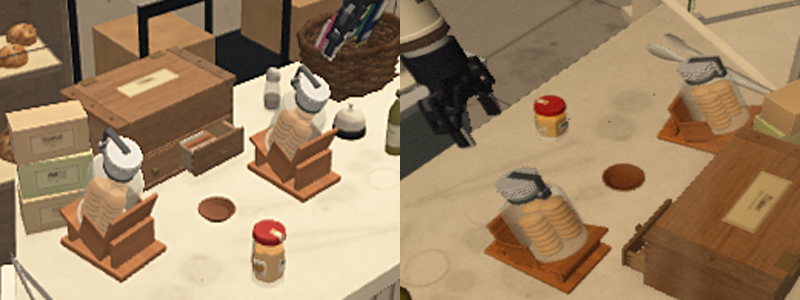

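View pics/w11.png

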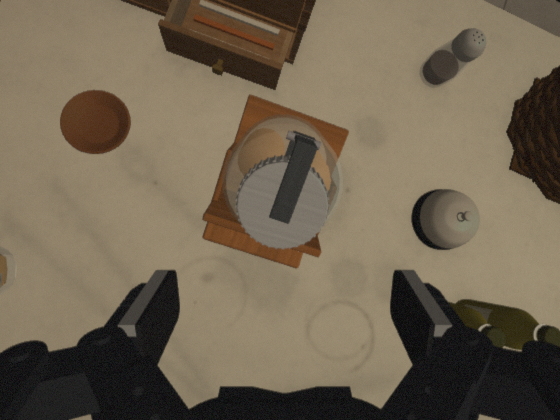

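The lid reads flat and the top has dropped 2.5 mm in total, which is about 2.07 rad. To be sure the release didn't turn it back, I'll compare the brushed-line angle on the lid before release (w10) and after (w11), both taken at the same tool spin.

Run:
```python
from h import *
for f in ['w3.png','w4.png','w8.png','w9.png','w10.png','w11.png']:
    c,W=pts(f); J=(W-PIN)@jarR(YAW)*1000
    # rectify lid top into pin frame at z=23
    g=np.mgrid[-28:28.01:.25,-28:28.01:.25]; yy,xx=g
    X=np.stack([xx-43,yy,np.full_like(xx,23.)],-1)/1000@jarR(YAW).T+PIN
    uv=proj(c,X).astype(np.float32); im=cv2.remap(cv2.cvtColor(c['img'],cv2.COLOR_RGB2GRAY).astype(np.float32),uv[...,0],uv[...,1],cv2.INTER_CUBIC)
    im=cv2.GaussianBlur(im,(0,0),2)
    gx=cv2.Sobel(im,cv2.CV_32F,1,0);gy=cv2.Sobel(im,cv2.CV_32F,0,1)
    m=(np.hypot(xx,yy)<25)&((np.abs(yy)>12)|(xx<-13))&(np.hypot(gx,gy)<60)
    a=.5*np.degrees(np.arctan2(2*(gx*gy)[m].sum(),(gx**2-gy**2)[m].sum())); coh=np.hypot(2*(gx*gy)[m].sum(),(gx**2-gy**2)[m].sum())/(gx**2+gy**2)[m].sum()
    print(f,round(float(a),1),round(float(coh),2))
```

```text
w3.png -57.6 0.66
w4.png -56.7 0.76
w8.png 23.1 0.84
w9.png 23.6 0.78
w10.png -0.7 0.91
w11.png 2.6 0.64
```

The turns add up (80° → 180°−100°, then 24°), but w11 reads 3° looser than w10. That's near the noise level, but time is plentiful, so I'll look closer and give it a light second snug.

```bash
cat >> h.py <<'E'
def brush(f):
    c=dict(np.load('/tmp/'+f+'.npz')); yy,xx=np.mgrid[-28:28.01:.25,-28:28.01:.25]
    X=np.stack([xx-43,yy,np.full_like(xx,23.)],-1)/1000@jarR(YAW).T+PIN
    uv=proj(c,X).astype(np.float32); im=cv2.remap(cv2.cvtColor(c['img'],cv2.COLOR_RGB2GRAY).astype(np.float32),uv[...,0],uv[...,1],cv2.INTER_CUBIC)
    im=cv2.GaussianBlur(im,(0,0),2); gx=cv2.Sobel(im,cv2.CV_32F,1,0);gy=cv2.Sobel(im,cv2.CV_32F,0,1)
    m=(np.hypot(xx,yy)<25)&((np.abs(yy)>12)|(xx<-13))&(np.hypot(gx,gy)<60)
    s,d=2*(gx*gy)[m].sum(),(gx**2-gy**2)[m].sum()
    print(f,'brush deg',round(float(.5*np.degrees(np.arctan2(s,d))),1),'coh',round(float(np.hypot(s,d)/(gx**2+gy**2)[m].sum()),2))
E
python3 -m creep '0 0 -8 0 0 20 -1; 0 0 -16 0 0 40 -1; 0 0 -20 0 0 60 -1; 0 0 -20 0 0 60 -1; 0 0 -20 0 0 60 -1; 0 0 -20 0 0 60 -1'
python3 - <<'E'
from h import *
where(); snap('wrist','w12.png'); brush('w12.png')
E
python3 -m creep '0 0 0 0 0 20 -1; 0 0 0 0 0 40 -1; 0 0 0 0 0 52 -1; 0 0 0 0 0 58 -1; 0 0 0 0 0 60 -1; 0 0 0 0 0 60 -1; 0 0 0 0 0 60 -1; 0 0 0 0 0 60 1; 0 0 0 0 0 60 1; 0 0 0 0 0 60 1; 0 0 0 0 0 60 1; 0 0 0 0 0 60 1'
python3 - <<'E'
from h import *
where(); tz(); snap('wrist','w13.png'); brush('w13.png')
E
```

```text
time_s: 17.6
ee_pos: [0.552, -0.2029, 0.2291]
orientation: [2.84, -0.347, 0.805]
contact_force: [-0.1, 1.0, -0.2]
width: 0.0852
t 17.6 jar mm [-42.1  -0.2  66.8] rv [  0.2   0.2 -39.9] F [-0.1  1.  -0.2] w 0.0852 q [ 1.06  0.25 -0.71  2.07 -0.08  0.47 -0.35]
w12.png brush deg 2.6 coh 0.78
time_s: 18.85
ee_pos: [0.5772, -0.2007, 0.1749]
orientation: [2.841, -0.346, 0.806]
contact_force: [-8.0, 2.8, 7.7]
width: 0.0603
t 18.85 jar mm [-43.1   0.6   7. ] rv [  0.3   0.1 -40. ] F [-8.   2.8  7.7] w 0.0603 q [ 0.92  0.37 -0.61  2.06  0.04  0.36 -0.46]
tool F [ -0.7  -4.9 -10.4] M [ 1.1  -0.43  0.07]
w13.png brush deg 3.0 coh 0.85
```

```bash
python3 -m creep '0 0 2 0 0 0 1; 0 0 2 0 0 0 1; 0 0 2 0 0 0 1'
python3 - <<'E'
from h import *
where(); tz(); snap('wrist','w14.png'); brush('w14.png')
E
python3 -m creep '0 0 2 0 0 0 1; 0 0 2 0 0 0 1; 0 0 2 0 0 0 1'
python3 - <<'E'
from h import *
where(); tz(); snap('wrist','w15.png'); brush('w15.png')
E
```

```text
time_s: 19.2
ee_pos: [0.5772, -0.2006, 0.1749]
orientation: [2.853, -0.356, 0.771]
contact_force: [-7.2, 2.0, 6.7]
width: 0.0603
t 19.2 jar mm [-43.1   0.6   7. ] rv [  0.3   0.1 -38. ] F [-7.2  2.   6.7] w 0.0603 q [ 0.91  0.37 -0.6   2.07  0.03  0.36 -0.49]
tool F [-1.2 -4.  -9.1] M [ 1.03 -0.41 -0.03]
w14.png brush deg 0.9 coh 0.89
time_s: 19.55
ee_pos: [0.5772, -0.2004, 0.1749]
orientation: [2.865, -0.365, 0.737]
contact_force: [-8.0, 1.3, 7.7]
width: 0.0601
t 19.55 jar mm [-43.1   0.8   7. ] rv [  0.3   0.1 -36.1] F [-8.   1.3  7.7] w 0.0601 q [ 0.91  0.36 -0.59  2.07  0.02  0.36 -0.51]
tool F [ -1.9  -3.6 -10.4] M [ 1.16 -0.51 -0.46]
w15.png brush deg 0.0 coh 0.9
```

There was about 2–3° of slack (under the 6.9° limit), and it is now taken up with a moderate 0.46 N m. Release at this light load and check again.

```bash
python3 -m creep '0 0 0 0 0 0 -1; 0 0 0 0 0 0 -1; 0 0 0 0 0 0 -1; 0 0 0 0 0 0 -1; 0 0 0 0 0 -10 -1; 0 0 0 0 0 -30 -1; 0 0 0 0 0 -60 -1; 0 0 0 0 0 -60 -1; 0 0 0 0 0 -60 -1; 0 0 0 0 0 -60 -1'
python3 - <<'E'
from h import *
where(); tz(); snap('wrist','w16.png'); brush('w16.png')
E
python3 -m creep '0 0 0 0 0 -40 -1; 0 0 0 0 0 -80 -1; 0 0 0 0 0 -80 -1; 0 0 0 0 0 -80 -1; 0 0 0 0 0 -80 -1; 0 0 0 0 0 -80 -1'
python3 - <<'E'
from h import *
where(); tz(); snap('wrist','w17.png'); brush('w17.png'); snap('scene','s17.png'); snap('side','d17.png')
for f in ['w17.png','w16.png','d17.png']:
    c,W=pts(f); J=(W-PIN)@jarR(YAW)*1000
    m=(np.hypot(J[...,0]+44,J[...,1])<27)&(J[...,2]>18)&(J[...,2]<26); q=J[m]; A=np.c_[q[:,:2],np.ones(len(q))]; t=q[:,2]
    for i in range(6):
        s=np.linalg.lstsq(A,t,rcond=None)[0]; k=np.abs(A@s-t)<1.5; A=A[k];t=t[k]
    print(f,len(t),'slope',np.degrees(np.arctan(s[:2])).round(2),'z',(s@[-44,0,1]).round(2))
a=cv2.imread('pics/s17.png')[95:265,140:400]; b=cv2.imread('pics/d17.png')[130:350,150:390]
cv2.imwrite('pics/z17.png',np.hstack([cv2.resize(x,(400,300),interpolation=2) for x in (a,b)]))
E
```

```text
time_s: 20.6
ee_pos: [0.5515, -0.203, 0.2283]
orientation: [2.865, -0.366, 0.735]
contact_force: [0.9, 0.4, -1.0]
width: 0.0854
t 20.6 jar mm [-42.9  -0.4  66.3] rv [  0.2   0.2 -36. ] F [ 0.9  0.4 -1. ] w 0.0854 q [ 1.05  0.25 -0.69  2.07 -0.09  0.47 -0.41]
tool F [ 0.5 -0.1  1.3] M [ 0.32 -0.37  0.02]
w16.png brush deg 0.6 coh 0.74
time_s: 21.25
ee_pos: [0.5164, -0.2044, 0.299]
orientation: [2.868, -0.367, 0.735]
contact_force: [0.3, -0.5, -0.5]
width: 0.0854
t 21.25 jar mm [-4.350e+01  1.000e-01  1.453e+02] rv [  0.4   0.1 -36. ] F [ 0.3 -0.5 -0.5] w 0.0854 q [ 1.21  0.08 -0.77  2.05 -0.28  0.65 -0.24]
tool F [-0.3  0.4  0.6] M [ 0.27 -0.32 -0.01]
w17.png brush deg 0.3 coh 0.64
w17.png 3189 slope [-0.02  0.24] z 22.96
w16.png 5972 slope [-0.17  0.28] z 22.97
d17.png 116 slope [-0.91  0.66] z 22.2
```

View pics/z17.png

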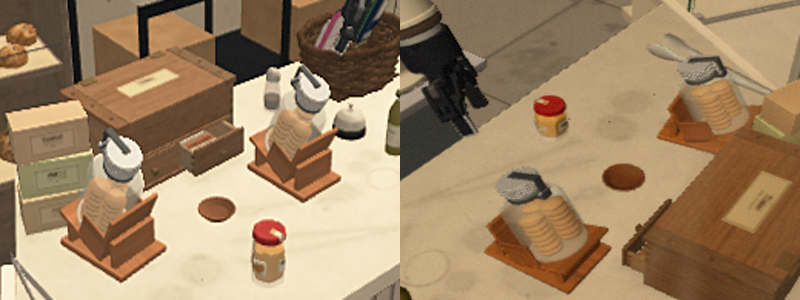

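The lid is flat, the brush angle after release is 0.3–0.6° (against 0.0° at the stop), the gripper is clear and nothing else has moved. Handing in.

Run:
```python
from h import *
print(env.sign_off())
```

```text
the job is handed in; nothing more can be done
None
```

The open jar's lid is closed and screwed down to its stop. I handed the job in at about 21 s of the 64 s allowed; no verdict was reported.

**What I did:**
- I swung the lid over onto the mouth with the closed fingertips.
- I turned it clockwise by about 2.15 rad in two grips: 100°, then about 24°. At the stop the reaction moment jumped to −2.1 N m.
- The first release left about 3° of slack, so I re-gripped, snugged the lid back to the stop at about 0.5 N m, and released again.

**Last checks:**
- **Lid flatness:** the lid top is within about 0.3° of flat in the wrist camera, and within about 1° in the coarser side camera.
- **Lid height:** the top came down 2.5 mm in total, or about 2.1 rad, which agrees with the turn.
- **Tightness:** the brushed lines on the lid read within about 0.6° of where they were at the stop.
- **Disagreement:** absolute lid height reads 22.2 to 23.0 mm depending on the camera, against a nominal 22 mm. I put this down to calibration.
- **Surroundings:** the shut jar, honey jar, dish and tongs look unmoved in the pictures, though I did not measure the shut jar's joints. The gripper is about 130 mm clear of the lid, and the wrist force is near zero.

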